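# Stack the solder spools into a pyramid and close the keeper lever

### The job

Finish the pyramid of solder spools in the cradle: lay two of the loose spools on their sides in the two gaps of the bottom row, then the third in the gap between those two, each with its axis and end faces in line with the spools beneath. Then swing the keeper lever in across the front of the spools and leave it in the detent slot marked by the brass pip, where its arm is parallel to the row. Leave the bottom row in its seats and the tin where it is.

Things in the scene. Friction and masses are not known exactly. Their poses are not given: they have to be found in the camera images.
- cradle: low aluminium cradle, 56 x 246 mm base, fixed, origin at the centre of its underside. Its local y runs along the row of three spools, local x along the spools' axes; its front is local -x. Three seats 68 mm apart, each of two rubber ribs, hold the bottom row with their axes 40 mm above the worktop; 33 mm high end cheeks
- seat_a (a point): centre of the bottom spool at the cradle's +y end (beside the lever post)
- seat_b (a point): centre of the middle bottom spool
- seat_c (a point): centre of the bottom spool at the -y end
- saddle_1 (a point): where the centre of a second-layer spool lies when it rests in the gap between the bottom spools at seat_a and seat_b: 94 mm above the worktop
- saddle_2 (a point): the same for the gap between seat_b and seat_c; 68 mm from saddle_1, so the two second-layer spools clear each other by 4 mm
- peak (a point): where the centre of the top spool lies, in the gap between the two second-layer spools: 149 mm above the worktop
- keeper (a joint): keeper lever: level steel arm 67 to 76 mm up, turning on an upright post at the cradle's front +y corner (local x -53.5, y +120 mm). 0 = swung out; grows counter-clockwise from above as it swings in. Detent slots under its pointer tail at 0, 0.44, 0.873 rad; the last has a brass pip beside it and there the arm is parallel to the row. Stop 1.02. Stays where left; 1 N
- keeper_grip (a point): point on the upright black handle at the arm's end, 100 mm from the pivot, 152 mm above the worktop: round, 16 to 18 mm thick, free length 99 to 172 mm above the worktop. Its x axis points along the arm away from the pivot. With the arm closed the handle's axis stands 36 mm in front of the spools' end faces
- base_a_mid (a point): centre of the bottom-row spool that lies at seat_a from the start, loose; solder wire spool lying on its side: two round blue flanges 64 mm across, 35 mm over both flanges (its axis), 220 g; behaves as a plain cylinder 64 x 35. 
- base_b_mid (a point): centre of the bottom-row spool that lies at seat_b from the start, loose; solder wire spool lying on its side: two round blue flanges 64 mm across, 35 mm over both flanges (its axis), 220 g; behaves as a plain cylinder 64 x 35. 
- base_c_mid (a point): centre of the bottom-row spool that lies at seat_c from the start, loose; solder wire spool lying on its side: two round blue flanges 64 mm across, 35 mm over both flanges (its axis), 220 g; behaves as a plain cylinder 64 x 35. 
- spool_1: one of three alike loose spools to be stacked: solder wire spool lying on its side: two round blue flanges 64 mm across, 35 mm over both flanges (its axis), 220 g; behaves as a plain cylinder 64 x 35. Its z axis is the spool's axis; origin at the centre of one end face
- spool_1_mid (a point): centre of that spool, at the start 38 mm above the worktop, on a small ribbed chock (50 x 54 mm, ribs 9 mm high)
- spool_2: one of three alike loose spools to be stacked: solder wire spool lying on its side: two round blue flanges 64 mm across, 35 mm over both flanges (its axis), 220 g; behaves as a plain cylinder 64 x 35. Its z axis is the spool's axis; origin at the centre of one end face
- spool_2_mid (a point): centre of that spool, at the start 38 mm above the worktop, on a small ribbed chock (50 x 54 mm, ribs 9 mm high)
- spool_3: one of three alike loose spools to be stacked: solder wire spool lying on its side: two round blue flanges 64 mm across, 35 mm over both flanges (its axis), 220 g; behaves as a plain cylinder 64 x 35. Its z axis is the spool's axis; origin at the centre of one end face
- spool_3_mid (a point): centre of that spool, at the start 38 mm above the worktop, on a small ribbed chock (50 x 54 mm, ribs 9 mm high)
- flux_tin: round cream tin with a lid, 54 mm across, 23 mm thick, on its side in a fourth such chock; not a spool. Origin at the centre of one end face, z along its axis

How it is judged:
By the outcome, as a careful person would: the job done as asked, in the order asked, and still so for the second after the job is handed in, with the robot touching nothing.
It also fails if it takes over 67 s, if anything falls off the work surface, if the arm or the gripper's body presses on something with over 40 N, if the wrist force passes 120 N, or if a joint passes its speed limit or range.

### The arm

A 6-joint arm with a two-finger parallel gripper is mounted at the origin on a cart in front of the work surface, level with it; the furniture and walls round the work are solid. World frame = base frame: x ahead of the robot, y to its left, z up, the work surface at z = 0. Lengths are in mm, angles in rad, forces in N, time in s.
With the tool pointing down it reaches from about 300 to 875 mm from the base axis. Payload 6.4 kg.
Tool frame: the origin (TCP) lies midway between the tips of the shut fingers; the grasp point (between the pads) lies 19 mm behind it; z points along the fingers, y is the line along which they close (so a half turn about z gives the same grasp; the last joint's range is limited). The gripper opens to 88 mm and grips with 3 to 60 N. Pads are 18 mm wide; open, the fingers measure 123 mm over their backs; the gripper's body (75 mm by 187 mm) begins 45 mm behind the grasp point.
Start: joints at [0.925, 0.181, 1.607, -0, 1.354, -0.206], TCP at [244.802, 520.301, 238.714] pointing down, gripper open.
Joint ranges: [-2.99, 2.99], [-0.89, 2.07], [0.3, 2.58], [-1.14, 4.28], [0, 2.63], [-3.12, 3.12]. Speed limits (rad/s): [2.57, 2.57, 3.01, 3.14, 3.14, 3.14].

### API

Orientations are given as a rotation vector (axis times angle).
In Python, from bench import bot gives the robot as it stands. The module is installed in compiled form; this text tells all that it offers.
- The arm moves only by the shell command python3 -m crank 'ROWS' [FORCE]. ROWS is JSON, a list of rows, each a list of 5 numbers: the shift along the world's x, y, z as a fraction of full scale, then the turn about the world's z as a fraction of full scale, then the opening, from 0 (shut) to 1 (fully open). In form: [[tx, ty, tz, turn, jaw], ...]. A call has exactly 5 rows; each row is the pose to reach, as a shift and turn from the pose commanded when the call began, turning the shorter way round; what a row does not reach only later rows make up. Full scale, the value 1, is 0.1 m for a shift and 180 degrees for a turn. A row lasts 1/10 s, in which the tool goes at most 50 mm and 8.59 degrees, less where a joint would pass 70% of its speed; a pose out of reach is approached as far as the arm can. A call with a number of a shift or a turn outside -1 to 1 is refused whole. A call with a gripper value outside its range is refused whole. The fingers move at their own pace and stop on an object; FORCE is the grip in N (left out, the last holds). Time passes only in rows, so rows that repeat a pose let the fingers close, or fill a call up. It gives the time, the measured TCP pose, the force, the opening and the grip force at its end, in the units of the state.
- bot.observe(): the state, without advancing time (a new reading comes with each control period).
- bot.read_camera(name): name is "scene" or "top" or "wrist"; returns a dict with "image" (420x560x3 uint8, red, green, blue), "fovy" (degrees; the focal length in pixels is half the picture's height over the tangent of half this angle, whatever the lens; pixels are square), "cx", "cy" (the principal point, pixels), "R" (3x3) and "t" (3): a world point X has camera coordinates R X + t. Camera axes: x right, y down, z forward; pixel columns grow to the right and rows downward; lengths in mm; the calibration is good to about 2 mm. A picture is of the moment at which its call begins. There is no depth.
- bot.close_job(): hands the job in; it is judged then, once.
The state is a dict: "clock": time; "joint_positions": joint angles; "qvel": joint speeds; "tau": joint torques, N m; "tcp_pos": TCP position; "eef_rot": TCP orientation; "wrist_force": force on the tool from outside, world axes, zero at the start; "torque": the same for the moment, N m; "grip_width": opening from 0.0 (shut) to 1.0 (fully open); "grasp_force": force on a finger pad.
Only numpy, scipy, OpenCV 4.12 (cv2) and the standard library are available. Lean on these libraries where they do the work, as an engineer would, in place of code of your own. Each camera call takes 0.05 s, during which the arm holds its last target. There are 200 camera calls.

## Working session

There is one attempt and no reset: what is moved stays moved. The work goes in short steps, Python scripts to look and compute and a shell command to move; the robot and the scene stay as the last step left them, time stands still between calls to the robot, and variables do not carry over. Pictures are saved under pics/ and viewed, at most 10 in all, crops included, and the job is handed in when it is done.

```bash
mkdir -p pics
cat > h.py <<'E'
import numpy as np, cv2
from bench import bot
def grab(n,name):
    c=bot.read_camera(n); np.savez(f'pics/{name}.npz',**c); cv2.imwrite(f'pics/{name}.png',c['image'][:,:,::-1]); return c
def load(name):
    return dict(np.load(f'pics/{name}.npz'))
def ray(c,u,v):
    f=c['image'].shape[0]/2/np.tan(np.radians(float(c['fovy']))/2)
    d=np.array([(u-c['cx'])/f,(v-c['cy'])/f,1.])
    R=c['R'];return -R.T@c['t'],R.T@d
def plane(c,u,v,z):
    o,d=ray(c,u,v);return o+d*(z-o[2])/d[2]
def proj(c,X):
    f=c['image'].shape[0]/2/np.tan(np.radians(float(c['fovy']))/2)
    p=c['R']@np.asarray(X,float)+c['t'];return np.array([f*p[0]/p[2]+c['cx'],f*p[1]/p[2]+c['cy']])
E
python3 - <<'E'
from h import *
for n in('top','scene','wrist'):
    c=grab(n,n+'0');print(n,c['fovy'],-c['R'].T@c['t'],c['R'][2])
im=[cv2.imread(f'pics/{n}0.png') for n in('top','scene')]
print(bot.observe())
E
```

```text
top 47.17053152085625 [ 294.57534612   48.66317447 1505.3910679 ] [ 0.14481567 -0.01239197 -0.98938105]
scene 48.723876224046094 [-227.83469062 -675.64274135  834.31700985] [ 0.60194144  0.55210687 -0.57692677]
wrist 60.839520296778375 [182.34120387 549.98687896 384.41502746] [ 0.24293994 -0.11705162 -0.96295332]
{'clock': 0.15, 'joint_positions': array([ 9.24729214e-01,  1.81372332e-01,  1.60773521e+00,  8.74123157e-06,
        1.35380642e+00, -2.06313206e-01]), 'qvel': array([-0.00043798, -0.00103773, -0.00260039, -0.00031128,  0.00105392,
       -0.00113462]), 'tau': array([-8.69726546e-05, -4.34226751e+01, -3.42175591e+01,  7.01184827e-02,
        3.56353435e-02, -3.78470418e-05]), 'tcp_pos': array([244.53366731, 519.97680427, 238.03684558]), 'eef_rot': array([-6.85093266e-01, -3.06541473e+00,  1.88397407e-03]), 'wrist_force': array([ 0.82172248, -0.60135777, -0.04453267]), 'torque': array([0.02492893, 0.02438094, 0.03720739]), 'grasp_force': 0.0, 'grip_width': 1.0048241982324666}
```

View pics/top0.png

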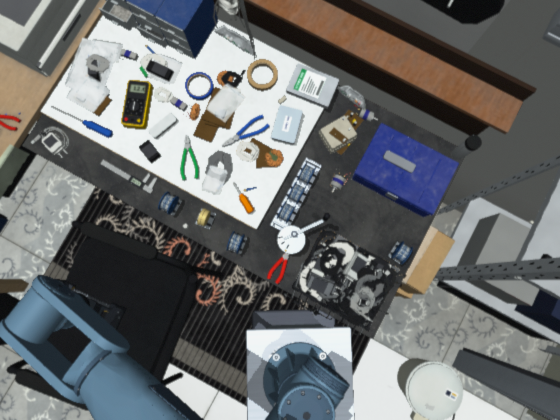

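View pics/scene0.png

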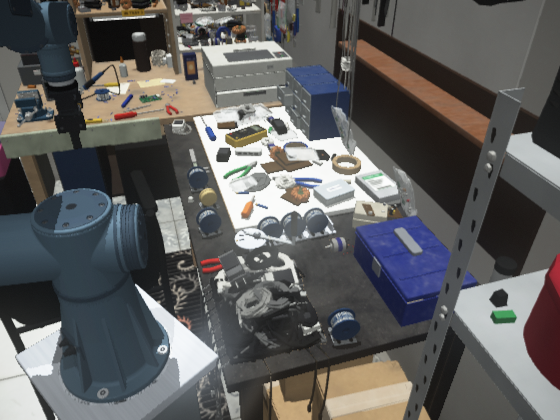

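Top view: the cradle row is near (285-310, 165-215), the lever near (290,238)→(325,217), loose spools near (170,204), (238,243) and (400,250), and the tin near (204,217). I'll enlarge these areas.

Run:
```python
from h import *
a=cv2.imread('pics/top0.png');b=cv2.imread('pics/scene0.png')
def crop(i,x,y,w,h,s): return cv2.resize(i[y:y+h,x:x+w],None,fx=s,fy=s,interpolation=cv2.INTER_CUBIC)
# left: cradle 75x120 x5 =375x600 ; right column
L=crop(a,265,150,80,120,5)
R=[crop(a,145,180,66,50,6),crop(a,205,220,66,50,6),crop(a,370,225,66,50,6)]
R=np.vstack([cv2.resize(r,(264,200)) for r in R])
cv2.imwrite('pics/c1.png',np.hstack([L,R]))
S=crop(b,225,190,130,75,6);cv2.imwrite('pics/c2.png',S)
for uv in [(300,172),(292,192),(285,212)]: print(plane(load('top0'),*uv,72))
for uv in [(170,204),(238,243),(400,250)]: print(plane(load('top0'),*uv,70))
```

```text
[621.07220248 -16.60105111  72.        ]
[559.66247922   9.36389247  72.        ]
[498.95294391  31.99492248  72.        ]
[531.29963333 378.07913912  70.        ]
[408.94783785 174.35836641  70.        ]
[ 377.00477842 -308.71764811   70.        ]
```

View pics/c1.png

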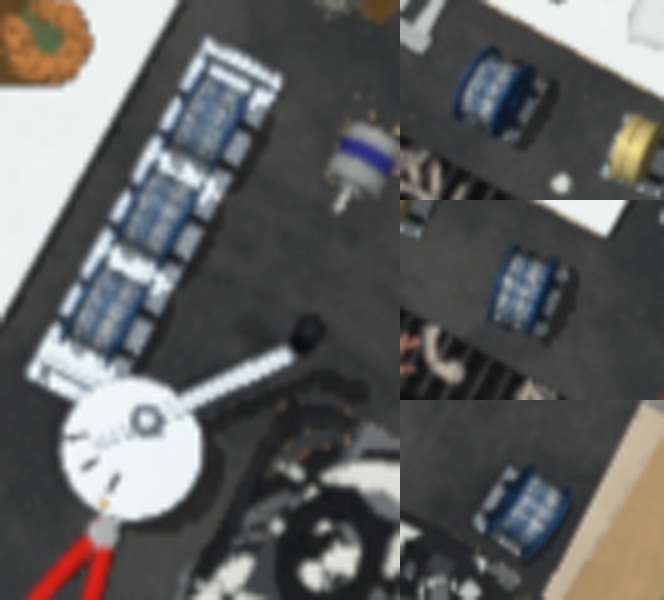

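View pics/c2.png

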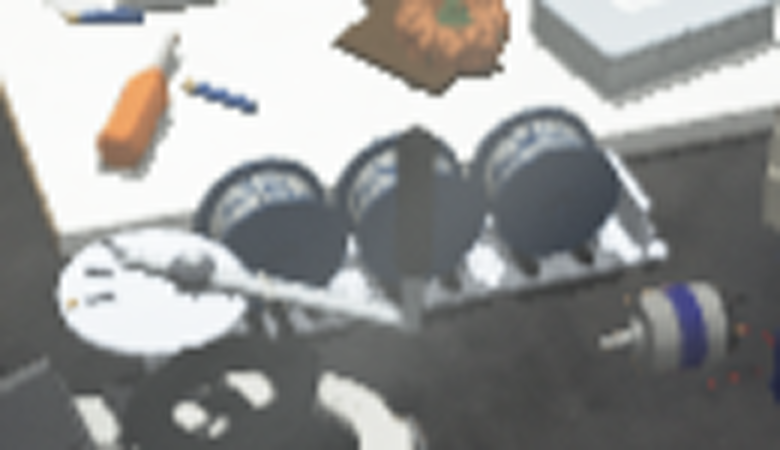

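Crops: the cradle has three spools with the lever swung out toward image right. All the loose spool axes are within a few tens of degrees of the tool's closing line. Next I put the wrist camera above spool_1.

```bash
for i in 1 2 3 4; do python3 -m crank '[[0.43,-0.21,0,0,1],[0.87,-0.43,0,0,1],[0.87,-0.43,0,0,1],[0.87,-0.43,0,0,1],[0.87,-0.43,0,0,1]]'; done
python3 - <<'E'
from h import *
c=grab('wrist','w1');print(-c['R'].T@c['t'],c['R'][2]);o=bot.observe();print(o['clock'],o['tcp_pos'],o['joint_positions'])
print(proj(c,[531,378,38]))
E
```

```text
clock: 0.65
tcp_pos: [330.9, 477.5, 238.4]
eef_rot: [-0.685, -3.065, 0.001]
wrist_force: [-0.0, -0.8, 0.5]
grip_width: 1.001
grasp_force: 0.0
clock: 1.15
tcp_pos: [417.1, 435.2, 238.5]
eef_rot: [-0.682, -3.066, 0.0]
wrist_force: [-0.1, -1.0, 0.1]
grip_width: 1.002
grasp_force: 0.0
clock: 1.65
tcp_pos: [503.9, 392.6, 238.6]
eef_rot: [-0.682, -3.066, 0.0]
wrist_force: [-0.4, 1.5, 0.1]
grip_width: 1.001
grasp_force: 0.0
clock: 2.15
tcp_pos: [591.1, 349.7, 238.7]
eef_rot: [-0.682, -3.066, -0.0]
wrist_force: [-0.0, 0.5, 0.0]
grip_width: 0.997
grasp_force: 0.0
[528.8169594  379.48188854 385.21072569] [ 0.24316934 -0.11516993 -0.9631223 ]
2.2 [591.04305531 349.82311206 238.84032717] [ 3.61855210e-01  4.25899259e-01  1.29633793e+00  4.35333361e-04
  1.41981010e+00 -7.71504367e-01]
[288.4341274  117.60197355]
```

View pics/w1.png

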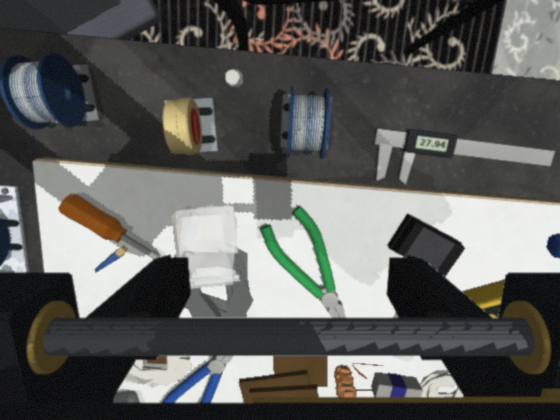

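Wrist view: spool_1 is near (308,122), the tin near (190,125), and spool_2 at left near (45,90). I measure with a blue mask.

```bash
cat >> h.py <<'E'
def spool(c,X,zc,half=70,hint=None):
    """blue mask near projected X -> hull, minAreaRect; corners cast at rim-top z; centre, axis dir"""
    im=c['image'];hsv=cv2.cvtColor(im,cv2.COLOR_RGB2HSV)
    m=cv2.inRange(hsv,(98,70,25),(125,255,255))
    u,v=proj(c,X).astype(int);w=np.zeros_like(m);h=half
    w[max(0,v-h):v+h,max(0,u-h):u+h]=255;m&=w
    n,l,s,ce=cv2.connectedComponentsWithStats(m)
    keep=np.isin(l,[i for i in range(1,n) if s[i,4]>25]);p=np.argwhere(keep)[:,::-1].astype(np.float32)
    # rim-top plane coordinates
    q=np.array([plane(c,*x,zc+32)[:2] for x in p],np.float32)
    (cx,cy),(a,b),an=cv2.minAreaRect(q)
    r=cv2.boxPoints(((cx,cy),(a,b),an))
    e=[r[1]-r[0],r[2]-r[1]];e.sort(key=np.linalg.norm)
    ax=e[0]/np.linalg.norm(e[0]);ax*=np.sign(ax[1])
    return (cx,cy),np.degrees(np.arctan2(ax[1],ax[0])),[float(np.linalg.norm(x)) for x in e],len(p),p.min(0),p.max(0)
E
python3 - <<'E'
from h import *
c=load('w1')
for X,h in(((521,367,38),55),):
  print(proj(c,X));print(spool(c,plane(c,308,122,38),38,45))
  print(spool(c,plane(c,42,90,38),38,52))
  t=load('top0');
  for X in [(531,378,70),(409,174,70),(377,-309,70)]: print(spool(t,X,38,18))
print('tool y deg',np.degrees(np.arctan2(.905,.4255)), 'pix tip')
E
```

```text
[273.22725363 112.71579767]
((542.20166015625, 391.28375244140625), np.float32(61.62136), [36.666080474853516, 57.32337188720703], 700, array([286.,  87.], dtype=float32), array([330., 158.], dtype=float32))
((424.4637756347656, 199.90501403808594), np.float32(158.50287), [58.164772033691406, 69.73023986816406], 3550, array([ 0., 53.], dtype=float32), array([ 85., 128.], dtype=float32))
((535.948974609375, 384.94110107421875), np.float32(64.24365), [52.031978607177734, 58.99153137207031], 166, array([158., 192.], dtype=float32), array([178., 213.], dtype=float32))
((412.8286437988281, 183.76864624023438), np.float32(68.791), [42.07882308959961, 60.17548751831055], 106, array([227., 231.], dtype=float32), array([244., 253.], dtype=float32))
((369.210205078125, -314.75177001953125), np.float32(54.562897), [46.45759201049805, 61.43131637573242], 168, array([392., 241.], dtype=float32), array([412., 264.], dtype=float32))
tool y deg 64.81869766231023 pix tip
```

```bash
python3 -m crank '[[-0.2,0.2,-0.2,-0.018,1],[-0.5,0.43,-0.5,-0.018,1],[-0.5,0.43,-0.9,-0.018,1],[-0.5,0.43,-0.9,-0.018,1],[-0.5,0.43,-0.9,-0.018,1]]' 25 ; python3 -m crank '[[0,0,-0.4,0,1],[0,0,-0.75,0,1],[0,0,-0.85,0,1],[0,0,-0.85,0,1],[0,0,-0.85,0,1]]'
python3 - <<'E'
from h import *
c=grab('wrist','w2');print(bot.observe()['tcp_pos'])
print(proj(c,(542,391,38)),spool(c,(542,391,38),38,75))
E
```

```text
clock: 2.7
tcp_pos: [541.8, 391.8, 149.0]
eef_rot: [-0.769, -3.045, 0.001]
wrist_force: [0.1, 0.2, 1.4]
grip_width: 0.998
grasp_force: 0.0
clock: 3.2
tcp_pos: [544.6, 392.0, 66.5]
eef_rot: [0.771, 3.042, 0.004]
wrist_force: [0.8, 0.1, 1.2]
grip_width: 0.996
grasp_force: 0.0
[544.8104421  392.10915344  66.81028775]
[283.40441594 248.01077043] ((533.5053100585938, 396.8871765136719), np.float32(61.562595), [35.72196960449219, 56.26774978637695], 3029, array([244., 188.], dtype=float32), array([326., 311.], dtype=float32))
```

```bash
python3 -m crank '[[-0.02,-0.01,-0.3,0,1],[-0.02,-0.01,-0.4,0,1],[-0.02,-0.01,-0.4,0,1],[-0.02,-0.01,-0.4,0,0.3],[-0.02,-0.01,-0.4,0,0.3]]' 25 ; python3 -m crank '[[0,0,0,0,0.3],[0,0,0,0,0.3],[0,0,0,0,0.3],[0,0,0,0,0.3],[0,0,0,0,0.3]]'
```

```text
clock: 3.75
tcp_pos: [541.8, 390.8, 25.3]
eef_rot: [0.771, 3.044, 0.002]
wrist_force: [0.2, 0.1, 0.5]
grip_width: 0.844
grasp_force: 0.0
clock: 4.25
tcp_pos: [541.0, 390.6, 23.9]
eef_rot: [0.772, 3.045, 0.001]
wrist_force: [-1.1, -1.2, 0.8]
grip_width: 0.397
grasp_force: 25.0
```

```bash
python3 -m crank '[[0,0,0.3,0,0.3],[0,0,0.7,0,0.3],[0,0,1,0,0.3],[0,0,1,0,0.3],[0,0,1,0,0.3]]' ; python3 -m crank '[[0,-0.1,0.4,0,0.3],[0,-0.4,0.8,0,0.3],[0,-0.7,1,0,0.3],[0,-0.9,1,0,0.3],[0,-0.9,1,0,0.3]]'
for i in 1 2 3; do python3 -m crank '[[0.13,-0.45,0.02,0,0.3],[0.27,-0.9,0.05,0,0.3],[0.27,-1,0.05,0,0.3],[0.27,-1,0.05,0,0.3],[0.27,-1,0.05,0,0.3]]' |tail -6; done
python3 -m crank '[[0,-0.2,0,0.0,0.3],[0,-0.2,0,0,0.3],[0,-0.2,0,0,0.3],[0,-0.2,0,0,0.3],[0,-0.2,0,0,0.3]]'
python3 - <<'E'
from h import *
c=grab('wrist','w3');print(-c['R'].T@c['t'],bot.observe()['joint_positions'])
for X in[(499,32),(560,9),(621,-17)]:
  print(proj(c,X+(40,)))
E
```

```text
clock: 4.75
tcp_pos: [540.6, 390.2, 123.3]
eef_rot: [-0.772, -3.045, 0.0]
wrist_force: [-0.4, -0.7, -3.5]
grip_width: 0.4
grasp_force: 25.0
clock: 5.25
tcp_pos: [540.2, 297.7, 221.6]
eef_rot: [-0.775, -3.042, 0.004]
wrist_force: [0.3, -0.6, -3.2]
grip_width: 0.395
grasp_force: 25.0
clock: 5.75
tcp_pos: [566.8, 201.2, 226.9]
eef_rot: [-0.771, -3.042, 0.001]
wrist_force: [-0.0, 0.6, -3.7]
grip_width: 0.393
grasp_force: 25.0
clock: 6.25
tcp_pos: [594.1, 102.2, 233.1]
eef_rot: [-0.77, -3.044, -0.001]
wrist_force: [0.6, -0.9, -2.3]
grip_width: 0.398
grasp_force: 25.0
clock: 6.75
tcp_pos: [621.3, 2.5, 238.2]
eef_rot: [-0.769, -3.045, -0.001]
wrist_force: [-0.3, 0.1, -2.4]
grip_width: 0.393
grasp_force: 25.0
clock: 7.25
tcp_pos: [621.7, -18.5, 238.7]
eef_rot: [-0.77, -3.046, -0.0]
wrist_force: [-0.0, 0.1, -2.8]
grip_width: 0.392
grasp_force: 25.0
[561.14118522  14.76364885 385.206927  ] [-2.20842877e-01  2.83814671e-01  1.48258697e+00  2.08756649e-04
  1.37527541e+00 -1.29630157e+00]
[272.5017822   40.37035331]
[282.67914795 116.33825147]
[289.14695766 186.17862646]
```

View pics/w3.png

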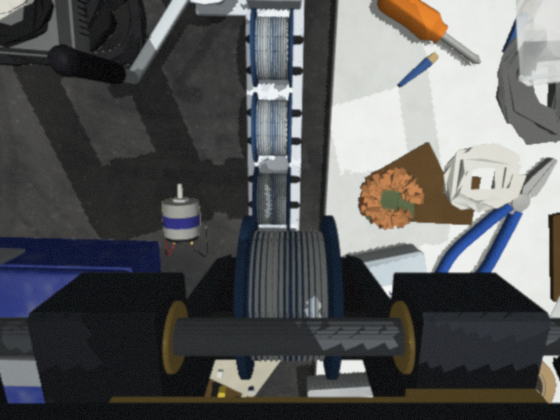

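Wrist view: the cradle row runs nearly vertically in the picture. seat_a is near (271,45), seat_b near (271,127), and seat_c near (271,195) partly hidden by the carried spool. The lever handle is near (75,62). Next I measure the flange edges.

Run:
```python
from h import *
c=load('w3');hsv=cv2.cvtColor(c['image'],cv2.COLOR_RGB2HSV)
m=cv2.inRange(hsv,(98,60,20),(125,255,255));m[:,:235]=0;m[:,310:]=0
E=[]
for n,v0,v1 in(('a',33,60),('b',112,145),('c',180,212)):
  L=[];R=[]
  for v in range(v0,v1,2):
    x=np.where(m[v])[0]
    if len(x)>4: L.append((x.min()-.5,v));R.append((x.max()+.5,v))
  L=np.array(L);R=np.array(R);l=np.median(L[:,0]);r=np.median(R[:,0]);v=(v0+v1)/2
  pl,pr=plane(c,l,v,72),plane(c,r,v,72);print(n,l,r,(pl+pr)/2,np.linalg.norm(pl-pr))
# vertical profile of blue per row for left stripe
  E.append((l,r))
for side in(0,1):
  col=int(round(np.mean([e[side] for e in E[:2]])))
  print(''.join('#' if m[v,col-4:col+5].any() else '.' for v in range(0,230)))
def rows(v):return plane(c,271.5,v,72)
# handle: two-view not yet
print(bot.observe()['wrist_force'])
```

```text
a 249.5 292.5 [508.12360928  27.15581061  72.        ] 34.55796347518607
b 250.5 290.5 [563.95604129  -4.3795817   72.        ] 34.08200504334023
c 252.5 289.5 [615.6096724  -32.61630053  72.        ] 33.16923315646082
.......###############################################################################.......####################################################################..........###########################################################
........##############################################################################........####################################################################......##############################################################
[-0.31877672 -0.45644103 -1.45451426]
```

Run:
```python
from h import *
c=load('w3');rd=np.array([.874,-.486]);ax=np.array([.486,.874])
for n,v0,v1 in(('a',6.8,86),('b',93,161)):
  o,d0=ray(c,271,v0);_,d1=ray(c,271,v1)
  d=d0/np.linalg.norm(d0)+d1/np.linalg.norm(d1);p=o+d*(40-o[2])/d[2]
  lat=np.array([563.96,-4.38]); s=(p[:2]-lat)@rd
  print(n,p,'on line',lat+rd*s, 'halfangle chk R', np.linalg.norm(p-o)*np.sin(np.arccos(d0@d1/np.linalg.norm(d0)/np.linalg.norm(d1))/2))
# top cam check
t=load('top0')
for X in[(504,30,72),(563,-4,72),(622,-37,72)]: print(proj(t,X))
```

```text
a [503.82516251  27.80122392  40.        ] on line [504.35501548  28.76419048] halfangle chk R 31.651068944788296
b [563.85998632  -5.58369313  40.        ] on line [564.39488746  -4.62182529] halfangle chk R 30.871716326083533
[285.62295597 210.32693686]
[296.3795665  190.82195394]
[306.67699273 171.56230197]
```

```bash
python3 -m crank '[[-0.29,-0.01,-0.1,-0.004,0.3],[-0.29,-0.01,-0.5,-0.004,0.3],[-0.29,-0.01,-0.9,-0.004,0.3],[-0.29,-0.01,-1,-0.004,0.3],[-0.29,-0.01,-1,-0.004,0.3]]' ; python3 -m crank '[[0,0,-0.2,0,0.3],[0,0,-0.4,0,0.3],[0,0,-0.53,0,0.3],[0,0,-0.53,0,0.3],[0,0,-0.53,0,0.3]]'
python3 - <<'E'
from h import *
o=bot.observe();c=grab('wrist','w4');s=grab('scene','s4')
a=cv2.resize(c['image'],(420,315));b=s['image'][160:290,200:390]
b=cv2.resize(b,(380,260),interpolation=cv2.INTER_CUBIC)
o=np.zeros((315,800,3),np.uint8);o[:,:420]=a;o[:260,420:]=b;cv2.imwrite('pics/v4.png',o[:,:,::-1])
E
```

```text
clock: 7.8
tcp_pos: [591.6, -20.2, 137.1]
eef_rot: [-0.79, -3.037, 0.0]
wrist_force: [0.1, -0.7, -2.0]
grip_width: 0.396
grasp_force: 25.0
clock: 8.3
tcp_pos: [593.8, -20.9, 87.0]
eef_rot: [0.79, 3.039, 0.0]
wrist_force: [0.9, 0.7, -2.5]
grip_width: 0.395
grasp_force: 25.0
```

View pics/v4.png

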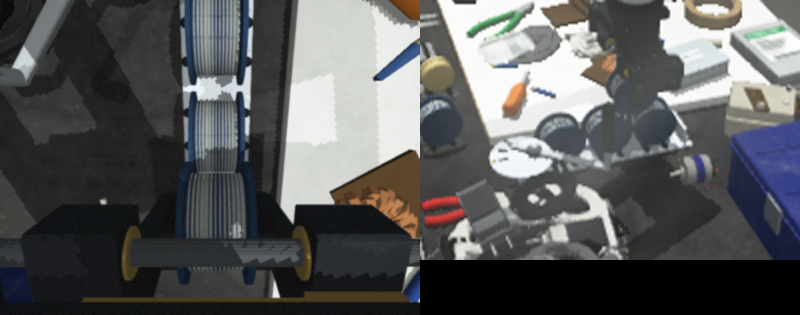

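The carried spool hangs just above the gap between seats b and c. I check its axial line against the row in this image.

```bash
cat >> h.py <<'E'
ax=np.array([.486,.874]);rd=np.array([.874,-.486]);B=np.array([564.2,-4.5])
def local(p): q=np.asarray(p)[:2]-B; return q@ax, -(q@rd)   # cradle local x,y
def edges(c,v0,v1,z,u0=225,u1=345,lo=(98,60,20)):
    m=cv2.inRange(cv2.cvtColor(c['image'],cv2.COLOR_RGB2HSV),lo,(125,255,255))
    out=[]
    for v in range(v0,v1,2):
        x=np.where(m[v,u0:u1])[0]+u0
        if len(x)>3: out.append(((plane(c,x.min()-.5,v,z)+plane(c,x.max()+.5,v,z))/2,np.ptp(x)+1,x.min(),x.max()))
    P=np.array([o[0] for o in out]);W=[o[1] for o in out]
    return local(np.median(P,0)),np.median(W),[ (o[2],o[3]) for o in out[::4]]
E
python3 - <<'E'
from h import *
c=load('w4');print(-c['R'].T@c['t'],local(-c['R'].T@c['t']))
print(edges(c,40,80,72)); print(edges(c,150,200,72));print(edges(c,240,270,130))
E
```

```text
[533.40248667  13.35502276 233.37903584] (np.float64(0.6376984126499609), np.float64(35.59456771302566))
((np.float64(0.48089098215330284), np.float64(57.59047131060542)), np.float64(82.5), [(np.int64(246), np.int64(330)), (np.int64(247), np.int64(330)), (np.int64(247), np.int64(329)), (np.int64(248), np.int64(328)), (np.int64(248), np.int64(328))])
((np.float64(0.5613252611578353), np.float64(9.243718268387703)), np.float64(76.0), [(np.int64(250), np.int64(327)), (np.int64(251), np.int64(325)), (np.int64(251), np.int64(325)), (np.int64(251), np.int64(326)), (np.int64(251), np.int64(326)), (np.int64(249), np.int64(327)), (np.int64(250), np.int64(327))])
((np.float64(0.3360951792639013), np.float64(-6.099318673432758)), np.float64(105.0), [(np.int64(238), np.int64(338)), (np.int64(236), np.int64(340)), (np.int64(226), np.int64(340)), (np.int64(235), np.int64(341))])
```

```bash
python3 -m crank '[[0,0,-0.03,0,0.3],[0,0,-0.05,0,0.3],[0,0,-0.05,0,0.3],[0,0,-0.05,0,0.3],[0,0,-0.05,0,0.3]]'
```

```text
clock: 8.9
tcp_pos: [592.8, -20.7, 80.8]
eef_rot: [0.791, 3.04, -0.0]
wrist_force: [-0.5, -0.9, -3.0]
grip_width: 0.393
grasp_force: 25.0
```

```bash
python3 -m crank '[[0,0,-0.01,0,0.3],[0,0,-0.01,0,0.3],[0,0,-0.01,0,0.3],[0,0,-0.01,0,0.41],[0,0,-0.01,0,0.44]]'; python3 -m crank '[[0,0,0,0,0.55],[0,0,0,0,0.65],[0,0,0,0,0.7],[0,0,0,0,0.7],[0,0,0,0,0.7]]';python3 -m crank '[[0,0,0.3,0,0.7],[0,0,0.6,0,0.7],[0,0,1,0,0.8],[0,0,1,0,1],[0,0,1,0,1]]'
python3 - <<'E'
from h import *
c=grab('wrist','w5')
print(edges(c,10,40,72)); 
m=cv2.inRange(cv2.cvtColor(c['image'],cv2.COLOR_RGB2HSV),(98,60,20),(125,255,255))
print(proj(c,(593.9,-21,94)),proj(c,(593.9,-21,126)))
u,v=proj(c,(593.9,-21,126)).astype(int)
print(edges(c,v-20,min(v+5,265),126))
E
```

```text
clock: 9.4
tcp_pos: [593.1, -20.7, 80.1]
eef_rot: [0.791, 3.04, 0.0]
wrist_force: [0.1, 0.2, 0.9]
grip_width: 0.438
grasp_force: 0.0
clock: 9.9
tcp_pos: [592.8, -20.7, 79.7]
eef_rot: [-0.791, -3.04, 0.0]
wrist_force: [-0.5, 0.1, -0.2]
grip_width: 0.697
grasp_force: 0.0
clock: 10.4
tcp_pos: [593.4, -20.8, 180.8]
eef_rot: [0.79, 3.038, 0.0]
wrist_force: [-0.2, -0.3, -0.6]
grip_width: 0.948
grasp_force: 0.0
((np.float64(0.7911160360730308), np.float64(87.88660138884846)), np.float64(51.0), [(np.int64(264), np.int64(312)), (np.int64(264), np.int64(314)), (np.int64(263), np.int64(314))])
[287.92057607 220.2463101 ] [287.82831735 235.72500976]
((np.float64(-0.17583190718883715), np.float64(-28.533693173184258)), np.float64(60.0), [(np.int64(258), np.int64(317)), (np.int64(258), np.int64(316)), (np.int64(258), np.int64(317)), (np.int64(258), np.int64(317))])
```

```bash
python3 -m crank '[[-0.2,0.3,0.2,0,1],[-0.4,0.6,0.4,0,1],[-0.6,0.88,0.4,0,1],[-0.6,0.88,0.4,0,1],[-0.6,0.88,0.4,0,1]]' |tail -6; python3 -m crank '[[-0.2,0.3,0,0,1],[-0.4,0.6,0,0,1],[-0.57,0.86,0,0,1],[-0.57,0.86,0,0,1],[-0.57,0.86,0,0,1]]'
python3 - <<'E'
from h import *
c=grab('wrist','w6');print(-c['R'].T@c['t'],proj(c,(415,187,38)));print(spool(c,(415,187,38),38,60))
E
```

```text
clock: 10.95
tcp_pos: [531.9, 67.7, 218.3]
eef_rot: [-0.788, -3.039, 0.001]
wrist_force: [0.2, 0.5, 0.2]
grip_width: 1.0
grasp_force: 0.0
clock: 11.45
tcp_pos: [476.1, 152.7, 218.9]
eef_rot: [-0.79, -3.04, 0.001]
wrist_force: [0.9, -0.1, -0.4]
grip_width: 0.998
grasp_force: 0.0
[416.09559709 186.95883873 365.41979786] [288.63910236 113.38013743]
((415.64068603515625, 185.64039611816406), np.float32(69.095215), [36.470115661621094, 56.980613708496094], 744, array([263.,  74.], dtype=float32), array([312., 153.], dtype=float32))
```

```bash
python3 -m crank '[[-0.3,0.16,-0.1,0.046,1],[-0.6,0.33,-0.4,0.046,1],[-0.6,0.33,-0.8,0.046,1],[-0.6,0.33,-0.9,0.046,1],[-0.6,0.33,-0.9,0.046,1]]'|tail -6; python3 -m crank '[[0,0,-0.3,0,1],[0,0,-0.6,0,1],[0,0,-0.75,0,1],[0,0,-0.75,0,1],[0,0,-0.75,0,1]]'; python3 -m crank '[[0,0,-0.2,0,1],[0,0,-0.3,0,1],[0,0,-0.3,0,1],[0,0,-0.3,0,0.3],[0,0,-0.3,0,0.3]]' 25 ; python3 -m crank '[[0,0,0,0,0.3],[0,0,0,0,0.3],[0,0,0,0,0.3],[0,0,0,0,0.3],[0,0,0,0,0.3]]'
```

```text
clock: 12.0
tcp_pos: [415.6, 185.2, 128.4]
eef_rot: [-0.571, -3.086, 0.002]
wrist_force: [-0.2, -0.1, 0.3]
grip_width: 1.0
grasp_force: 0.0
clock: 12.5
tcp_pos: [417.8, 186.0, 56.2]
eef_rot: [0.571, 3.087, 0.001]
wrist_force: [0.6, -1.3, -0.1]
grip_width: 0.996
grasp_force: 0.0
clock: 13.0
tcp_pos: [416.6, 186.4, 25.6]
eef_rot: [0.569, 3.088, 0.001]
wrist_force: [0.1, -0.3, 0.1]
grip_width: 0.843
grasp_force: 0.0
clock: 13.5
tcp_pos: [415.8, 186.3, 24.7]
eef_rot: [0.569, 3.09, -0.0]
wrist_force: [0.4, 0.4, 1.1]
grip_width: 0.395
grasp_force: 25.0
```

```bash
python3 -m crank '[[0,0,0.3,0,0.3],[0,0,0.7,0,0.3],[0,0,1,0,0.3],[0,0,1,0,0.3],[0,0,1,0,0.3]]' |tail -3; python3 -m crank '[[0.1,-0.1,0.4,0,0.3],[0.3,-0.4,0.65,0,0.3],[0.59,-0.87,0.65,-0.02,0.3],[0.59,-0.87,0.65,-0.046,0.3],[0.59,-0.87,0.65,-0.046,0.3]]'|tail -6;  python3 -m crank '[[0.3,-0.4,0,0,0.3],[0.6,-0.87,0,0,0.3],[0.6,-0.87,0,0,0.3],[0.6,-0.87,0,0,0.3],[0.6,-0.87,0,0,0.3]]'
python3 - <<'E'
from h import *
c=grab('wrist','w7');w=load('w3');t=load('top0')
print('handle top w3',local(plane(w,60,62,168)),'top cam',local(plane(t,265+308/5,150+325/5,170)))
for z,a,b in((72,20,90),(126,200,270)): pass
for n,im in(('w7',c),):
  for v in range(40,270,25):
    m=cv2.inRange(cv2.cvtColor(im['image'],cv2.COLOR_RGB2HSV),(98,60,20),(125,255,255));x=np.where(m[v,200:370])[0]+200
    print(v,(x.min(),x.max()) if len(x) else None)
E
```

```text
wrist_force: [-0.4, -0.0, -3.0]
grip_width: 0.397
grasp_force: 25.0
clock: 14.5
tcp_pos: [474.1, 97.9, 187.3]
eef_rot: [-0.795, -3.035, 0.001]
wrist_force: [-0.1, -0.3, -3.0]
grip_width: 0.393
grasp_force: 25.0
clock: 15.0
tcp_pos: [533.2, 13.8, 188.1]
eef_rot: [-0.787, -3.037, -0.0]
wrist_force: [-0.5, -0.1, -2.8]
grip_width: 0.397
grasp_force: 25.0
handle top w3 (np.float64(-113.9417074002721), np.float64(38.79484443736217)) top cam (np.float64(-112.75512877875505), np.float64(40.634003919023776))
40 None
65 None
90 None
115 None
140 (np.int64(263), np.int64(312))
165 (np.int64(264), np.int64(310))
190 (np.int64(266), np.int64(309))
215 (np.int64(244), np.int64(333))
240 (np.int64(238), np.int64(339))
265 (np.int64(214), np.int64(357))
```

View pics/w7.png

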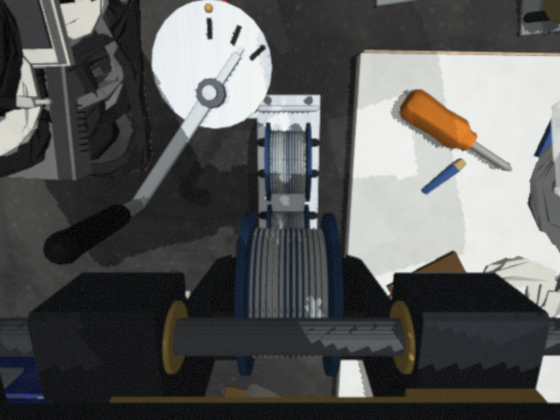

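Wrist view: the handle's free end is near (60,245), the pivot at (210,92), and the brass pip at (208,8). The tail sits between the first two slots, so the lever is at about 0.23 rad. The handle is at local (-113,40), about 10 mm clear of the gripper body at saddle_1. I lower the spool.

```bash
python3 -m crank '[[0,0,-0.3,0,0.3],[0,0,-0.6,0,0.3],[0,0,-0.9,0,0.3],[0,0,-1,0,0.3],[0,0,-1,0,0.3]]'; python3 -m crank '[[0,0,0,0,0.3],[0,0,0,0,0.3],[0,0,-0.03,0,0.3],[0,0,-0.03,0,0.3],[0,0,-0.03,0,0.3]]'
python3 - <<'E'
from h import *
c=grab('wrist','w8');p=bot.observe()['tcp_pos'];print(local(p))
m=cv2.inRange(cv2.cvtColor(c['image'],cv2.COLOR_RGB2HSV),(98,60,20),(125,255,255))
for v in range(20,270,20):
    x=np.where(m[v,200:370])[0]+200
    if len(x): print(v,x.min(),x.max(),[local((plane(c,x.min(),v,z)+plane(c,x.max()+1,v,z))/2)[0].round(1) for z in(72,126)])
E
```

```text
clock: 15.55
tcp_pos: [533.0, 13.6, 88.3]
eef_rot: [-0.787, -3.037, 0.0]
wrist_force: [0.0, 0.9, -2.2]
grip_width: 0.4
grasp_force: 25.0
clock: 16.05
tcp_pos: [535.0, 12.2, 87.0]
eef_rot: [0.791, 3.04, 0.0]
wrist_force: [0.4, -0.4, -2.9]
grip_width: 0.401
grasp_force: 25.0
(np.float64(0.38450929195816297), np.float64(33.702884548007596))
140 251 324 [np.float64(0.7), np.float64(0.8)]
160 251 325 [np.float64(0.9), np.float64(0.9)]
180 250 326 [np.float64(0.9), np.float64(0.9)]
200 250 326 [np.float64(0.9), np.float64(0.9)]
220 242 336 [np.float64(1.3), np.float64(1.2)]
240 238 339 [np.float64(1.1), np.float64(1.1)]
260 219 356 [np.float64(0.6), np.float64(0.8)]
```

Aligned within 0.5 mm. I lower the last 6 mm and release.

```bash
python3 -m crank '[[0,0,-0.03,0,0.3],[0,0,-0.06,0,0.3],[0,0,-0.06,0,0.3],[0,0,-0.06,0,0.3],[0,0,-0.06,0,0.3]]';  python3 -m crank '[[0,0,0,0,0.3],[0,0,0,0,0.41],[0,0,0,0,0.44],[0,0,0,0,0.44],[0,0,0,0,0.55]]'
```

```text
clock: 16.6
tcp_pos: [534.9, 12.3, 80.7]
eef_rot: [0.791, 3.04, -0.0]
wrist_force: [0.5, -0.6, -2.0]
grip_width: 0.397
grasp_force: 25.0
clock: 17.1
tcp_pos: [534.9, 12.3, 80.9]
eef_rot: [0.791, 3.04, 0.0]
wrist_force: [-1.5, 0.2, -0.2]
grip_width: 0.508
grasp_force: 0.0
```

```bash
python3 -m crank '[[0,0,0.1,0,0.65],[0,0,0.5,0,0.65],[0,0,1,0,0.7],[0,0,1,0,1],[0,0,1,0,1]]' | tail -6
python3 - <<'E'
from h import *
c=grab('wrist','w9')
m=cv2.inRange(cv2.cvtColor(c['image'],cv2.COLOR_RGB2HSV),(98,60,20),(125,255,255))
for v in range(20,330,20):
    x=np.where(m[v,235:345])[0]+235
    if len(x): print(v,x.min(),x.max(),[local((plane(c,x.min(),v,z)+plane(c,x.max()+1,v,z))/2)[0].round(1) for z in(72,126)])
E
python3 -m crank '[[0,-0.1,0.4,0,1],[-0.1,-0.5,0.6,0,1],[-0.24,-0.9,0.6,0,1],[-0.24,-0.9,0.6,0,1],[-0.24,-0.9,0.6,0,1]]'|tail -6
for i in 1 2 3; do python3 -m crank '[[-0.13,-0.45,0,0,1],[-0.26,-0.92,0,0,1],[-0.26,-0.92,0,0,1],[-0.26,-0.92,0,0,1],[-0.26,-0.92,0,0,1]]'|sed -n 2p; done
python3 - <<'E'
from h import *
c=grab('wrist','w10');print(bot.observe()['joint_positions'],-c['R'].T@c['t'],proj(c,(370,-320,38)));print(spool(c,(370,-320,38),38,60))
E
```

```text
clock: 17.6
tcp_pos: [535.9, 12.1, 182.8]
eef_rot: [0.79, 3.036, 0.0]
wrist_force: [-0.4, -0.9, -0.5]
grip_width: 0.858
grasp_force: 0.0
120 265 309 [np.float64(0.6), np.float64(0.8)]
140 262 312 [np.float64(0.6), np.float64(0.8)]
160 263 310 [np.float64(0.3), np.float64(0.5)]
180 260 314 [np.float64(0.6), np.float64(0.7)]
200 259 315 [np.float64(0.6), np.float64(0.7)]
220 258 316 [np.float64(0.6), np.float64(0.7)]
240 258 316 [np.float64(0.5), np.float64(0.7)]
260 260 313 [np.float64(0.1), np.float64(0.4)]
280 261 313 [np.float64(0.5), np.float64(0.7)]
300 260 313 [np.float64(0.1), np.float64(0.3)]
clock: 18.15
tcp_pos: [509.8, -77.9, 239.1]
eef_rot: [-0.794, -3.036, -0.001]
wrist_force: [0.2, 0.3, 0.4]
grip_width: 1.0
grasp_force: 0.0
tcp_pos: [484.9, -168.0, 239.8]
tcp_pos: [459.4, -259.8, 240.4]
tcp_pos: [433.5, -351.8, 240.5]
[-8.94399621e-01  1.42492137e-01  1.64700927e+00  4.28973337e-04
  1.35267563e+00 -1.95870234e+00] [ 373.38111001 -317.85941608  387.00917993] [284.75212231 112.43733664]
((372.5000915527344, -320.46484375), np.float32(53.82946), [36.108524322509766, 57.877845764160156], 649, array([263.,  77.], dtype=float32), array([309., 151.], dtype=float32))
```

View pics/w10.png

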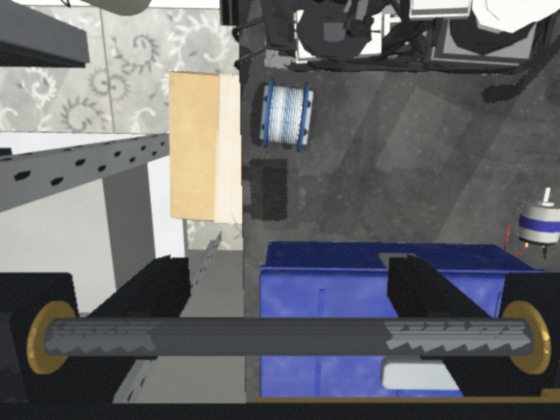

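Wrist view: spool_3 is near (287,115), with loose clutter close above it. I'll grasp it a bit higher, at TCP z about 30.

```bash
python3 -m crank '[[-0.3,0.16,-0.1,-0.039,1],[-0.6,0.33,-0.4,-0.039,1],[-0.6,0.33,-0.8,-0.039,1],[-0.6,0.33,-0.9,-0.039,1],[-0.6,0.33,-0.9,-0.039,1]]'|tail -6; python3 -m crank '[[0,0,-0.3,0,1],[0,0,-0.6,0,1],[0,0,-0.85,0,1],[0,0,-0.85,0,1],[0,0,-0.85,0,1]]'; python3 -m crank '[[0,0,-0.1,0,1],[0,0,-0.2,0,1],[0,0,-0.35,0,1],[0,0,-0.35,0,0.9],[0,0,-0.35,0,0.3]]' 25 ; python3 -m crank '[[0,0,0,0,0.3],[0,0,0,0,0.3],[0,0,0,0,0.3],[0,0,0,0,0.3],[0,0,0,0,0.3]]'
```

```text
clock: 20.2
tcp_pos: [372.8, -319.1, 149.8]
eef_rot: [-0.973, -2.985, -0.003]
wrist_force: [-0.0, -0.5, 0.1]
grip_width: 1.002
grasp_force: 0.0
clock: 20.7
tcp_pos: [374.0, -321.6, 67.2]
eef_rot: [0.974, 2.986, -0.001]
wrist_force: [0.6, -0.1, -0.2]
grip_width: 0.999
grasp_force: 0.0
clock: 21.2
tcp_pos: [372.8, -320.6, 30.7]
eef_rot: [-0.975, -2.986, -0.0]
wrist_force: [0.1, 0.2, -1.1]
grip_width: 0.84
grasp_force: 0.0
clock: 21.7
tcp_pos: [372.9, -320.8, 30.9]
eef_rot: [0.975, 2.986, -0.0]
wrist_force: [0.2, 1.0, 1.6]
grip_width: 0.395
grasp_force: 25.0
```

```bash
python3 -m crank '[[0,0,0.3,0,0.3],[0,0,0.7,0,0.3],[0,0,1,0,0.3],[0,0,1,0,0.3],[0,0,1,0,0.3]]' |tail -3; python3 -m crank '[[0,0.1,0.4,0,0.3],[0.2,0.4,0.8,0,0.3],[0.48,0.79,1,0.02,0.3],[0.48,0.79,1,0.039,0.3],[0.48,0.79,1,0.039,0.3]]'|tail -6
for i in 1 2 3; do python3 -m crank '[[0.24,0.4,0.03,0,0.3],[0.48,0.79,0.03,0,0.3],[0.48,0.79,0.03,0,0.3],[0.48,0.79,0.03,0,0.3],[0.48,0.79,0.03,0,0.3]]'|sed -n 2,4p; done
python3 -m crank '[[0,0,-0.1,0,0.3],[0,0,-0.3,0,0.3],[0,0,-0.6,0,0.3],[0,0,-0.6,0,0.3],[0,0,-0.6,0,0.3]]'
python3 - <<'E'
from h import *
c=grab('wrist','w11');print(local(bot.observe()['tcp_pos']))
m=cv2.inRange(cv2.cvtColor(c['image'],cv2.COLOR_RGB2HSV),(98,60,20),(125,255,255))
for v in range(20,300,20):
    x=np.where(m[v,225:355])[0]+225
    if len(x): print(v,x.min(),x.max(),[local((plane(c,x.min(),v,z)+plane(c,x.max()+1,v,z))/2)[0].round(1) for z in(72,126,210)])
E
```

```text
wrist_force: [-0.0, -0.2, -3.1]
grip_width: 0.397
grasp_force: 25.0
clock: 22.7
tcp_pos: [421.0, -240.1, 229.3]
eef_rot: [-0.785, -3.04, -0.002]
wrist_force: [-0.6, 0.5, -2.8]
grip_width: 0.399
grasp_force: 25.0
tcp_pos: [467.7, -163.5, 232.1]
eef_rot: [-0.793, -3.037, -0.0]
wrist_force: [-0.0, -0.6, -2.8]
tcp_pos: [516.0, -85.2, 236.1]
eef_rot: [-0.794, -3.038, 0.001]
wrist_force: [0.2, -0.3, -3.4]
tcp_pos: [564.2, -6.4, 239.4]
eef_rot: [-0.794, -3.039, 0.001]
wrist_force: [-0.3, -0.4, -3.1]
clock: 24.7
tcp_pos: [564.1, -5.4, 179.3]
eef_rot: [-0.792, -3.038, 0.0]
wrist_force: [0.5, 0.7, -1.9]
grip_width: 0.393
grasp_force: 25.0
(np.float64(-0.3684848106735242), np.float64(-1.20690853635691))
80 266 314 [np.float64(1.0), np.float64(0.8), np.float64(0.4)]
100 263 316 [np.float64(0.6), np.float64(0.5), np.float64(0.3)]
120 264 314 [np.float64(0.3), np.float64(0.2), np.float64(0.1)]
140 260 321 [np.float64(1.3), np.float64(1.0), np.float64(0.6)]
160 259 321 [np.float64(1.0), np.float64(0.8), np.float64(0.4)]
180 258 321 [np.float64(0.6), np.float64(0.5), np.float64(0.3)]
200 261 320 [np.float64(1.3), np.float64(1.0), np.float64(0.6)]
220 242 334 [np.float64(-0.5), np.float64(-0.4), np.float64(-0.3)]
240 239 337 [np.float64(-0.6), np.float64(-0.4), np.float64(-0.3)]
260 236 340 [np.float64(-0.6), np.float64(-0.5), np.float64(-0.3)]
280 236 340 [np.float64(-0.6), np.float64(-0.5), np.float64(-0.3)]
```

```bash
python3 -m crank '[[0,0.014,-0.1,0,0.3],[0,0.014,-0.25,0,0.3],[0,0.014,-0.34,0,0.3],[0,0.014,-0.34,0,0.3],[0,0.014,-0.34,0,0.3]]';python3 -m crank '[[0,0,-0.02,0,0.3],[0,0,-0.035,0,0.3],[0,0,-0.035,0,0.3],[0,0,-0.035,0,0.3],[0,0,-0.035,0,0.3]]'
python3 - <<'E'
from h import *
print(local(bot.observe()['tcp_pos']))
E
```

```text
clock: 25.25
tcp_pos: [564.6, -3.2, 145.3]
eef_rot: [-0.79, -3.04, 0.0]
wrist_force: [-0.3, -0.2, -1.8]
grip_width: 0.398
grasp_force: 25.0
clock: 25.75
tcp_pos: [564.9, -3.3, 142.4]
eef_rot: [0.791, 3.04, 0.0]
wrist_force: [0.5, 0.3, -2.7]
grip_width: 0.391
grasp_force: 25.0
(np.float64(1.3839760593777368), np.float64(-0.05177191678133926))
```

```bash
python3 -m crank '[[-0.003,-0.007,0,0,0.3],[-0.003,-0.007,-0.007,0,0.3],[-0.003,-0.007,-0.007,0,0.3],[-0.003,-0.007,-0.007,0,0.3],[-0.003,-0.007,-0.007,0,0.3]]';  python3 -m crank '[[0,0,0,0,0.41],[0,0,0,0,0.44],[0,0,0,0,0.44],[0,0,0,0,0.55],[0,0,0,0,0.65]]';python3 -m crank '[[0,0,0.1,0,0.7],[0,0,0.5,0,0.7],[0,0,0.9,0,0.7],[0,0,1,0,0.7],[0,0,1,0,0.7]]'
python3 - <<'E'
from h import *
c=grab('wrist','w12');print(local(bot.observe()['tcp_pos']))
m=cv2.inRange(cv2.cvtColor(c['image'],cv2.COLOR_RGB2HSV),(98,60,20),(125,255,255))
for v in range(20,320,20):
    x=np.where(m[v,225:355])[0]+225
    if len(x): print(v,x.min(),x.max(),[local((plane(c,x.min(),v,z)+plane(c,x.max()+1,v,z))/2)[0].round(1) for z in(72,126,181)])
s=grab('scene','s12');
a=cv2.resize(c['image'],(400,300));b=cv2.resize(s['image'][160:310,210:410],(400,300),interpolation=cv2.INTER_CUBIC)
cv2.imwrite('pics/v12.png',np.hstack([a,b])[:,:,::-1])
E
```

```text
clock: 26.25
tcp_pos: [564.5, -4.0, 141.5]
eef_rot: [-0.791, -3.04, 0.0]
wrist_force: [1.0, -0.2, -2.4]
grip_width: 0.396
grasp_force: 25.0
clock: 26.75
tcp_pos: [564.6, -4.0, 141.6]
eef_rot: [0.791, 3.04, -0.0]
wrist_force: [-0.4, 0.3, 0.6]
grip_width: 0.597
grasp_force: 0.0
clock: 27.25
tcp_pos: [565.9, -4.3, 244.5]
eef_rot: [0.789, 3.035, 0.0]
wrist_force: [-0.8, 0.5, 0.1]
grip_width: 0.7
grasp_force: 0.0
(np.float64(0.6768462621777088), np.float64(-0.26949646458031307))
80 268 305 [np.float64(0.4), np.float64(0.6), np.float64(0.8)]
100 265 308 [np.float64(0.4), np.float64(0.6), np.float64(0.8)]
120 265 308 [np.float64(0.4), np.float64(0.6), np.float64(0.7)]
140 264 310 [np.float64(0.8), np.float64(0.9), np.float64(1.0)]
160 264 309 [np.float64(0.3), np.float64(0.5), np.float64(0.7)]
180 260 314 [np.float64(0.7), np.float64(0.9), np.float64(1.0)]
200 260 315 [np.float64(1.2), np.float64(1.2), np.float64(1.3)]
220 259 315 [np.float64(0.7), np.float64(0.8), np.float64(1.0)]
240 259 315 [np.float64(0.7), np.float64(0.8), np.float64(0.9)]
260 265 308 [np.float64(0.2), np.float64(0.4), np.float64(0.6)]
```

View pics/v12.png

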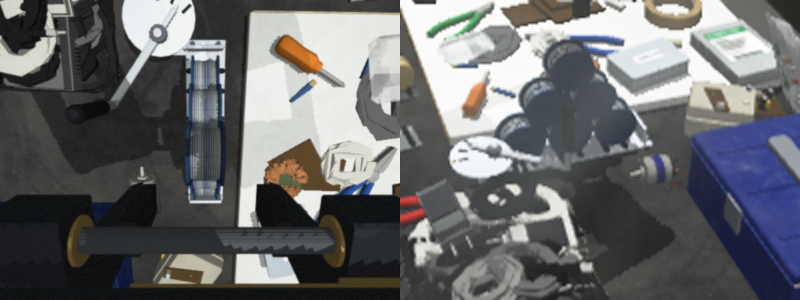

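Views: the pyramid is complete and centred, with all local x within about 0.5 mm. Next I measure the lever angle in stored views and move above the handle while turning the gripper 90°.

```bash
python3 -m crank '[[-0.1,-0.1,0,-0.05,0.7],[-0.3,-0.2,0,-0.1,0.7],[-0.3,-0.26,0,-0.167,0.7],[-0.3,-0.26,0,-0.167,0.7],[-0.3,-0.26,0,-0.167,0.7]]'|tail -6; for i in 1 2; do python3 -m crank '[[-0.1,-0.1,0,-0.05,0.7],[-0.3,-0.2,0,-0.1,0.7],[-0.3,-0.27,0,-0.1667,0.7],[-0.3,-0.27,0,-0.1667,0.7],[-0.3,-0.27,0,-0.1667,0.7]]'|sed -n 2,3p; done
python3 - <<'E'
from h import *
c=grab('wrist','w13');o=bot.observe();print(o['clock'],o['tcp_pos'],local(o['tcp_pos']),o['eef_rot'],o['joint_positions'])
w=load('w7');p=local(plane(w,210,92,78));print('pivot',p)
for uv in((210,150),(137,205),(187,128)):pass
# arm: grey-bright pixels between; tail & arm direction
q=local(plane(w,140,202,76));d=np.array(q)-p;print(q,np.arctan2(-d[0],-d[1]))
w=load('w12')
for uv in((90,112),): 
  u,v=uv[0]*1.4,uv[1]*1.4;print('handle top w12',local(plane(w,u,v,168)))
  m=(w['image'].max(2)<25).astype(np.uint8);m[:, :60]=0;m[:,175:]=0;m[:120]=0;m[200:]=0
  n,l,s,ce=cv2.connectedComponentsWithStats(m);i=1+np.argmax(s[1:,4]);print(s[i],ce[i])
E
```

```text
clock: 27.85
tcp_pos: [533.3, -29.9, 239.4]
eef_rot: [-1.552, -2.727, 0.001]
wrist_force: [-0.7, 0.1, -0.6]
grip_width: 0.701
grasp_force: 0.0
tcp_pos: [503.8, -56.9, 240.3]
eef_rot: [-2.204, -2.236, 0.001]
tcp_pos: [474.1, -83.8, 240.8]
eef_rot: [-2.707, -1.592, 0.001]
28.9 [474.24065392 -83.69989337 240.86962872] (np.float64(-112.94094899986891), np.float64(40.1333202935761)) [-2.70543235e+00 -1.59475789e+00  1.09469312e-03] [-4.21866814e-01 -3.36741612e-02  1.83128500e+00  7.58302963e-05
  1.34529227e+00  8.36380681e-02]
pivot (np.float64(-52.33894496076741), np.float64(120.12998370223423))
(np.float64(-109.31024032355771), np.float64(42.635145480190666)) 0.6339372542580212
handle top w12 (np.float64(-98.94040103263491), np.float64(42.142266686440905))
[101 140  53  33 900] [129.88666667 153.85888889]
```

Handle fixes agree from three views at local (-112.5,39.5), φ≈0.634. I descend around it and grip.

```bash
python3 -m crank '[[0,0,-0.2,0,0.7],[0,0,-0.4,0,0.7],[0,0,-0.6,0,0.7],[0,0,-0.8,0,0.7],[0,0,-1,0,0.7]]' 8; python3 -m crank '[[0,0,-0.04,0,0.7],[0,0,-0.04,0,0.5],[0,0,-0.04,0,0.3],[0,0,-0.04,0,0.15],[0,0,-0.04,0,0.1]]' ; python3 -m crank '[[0,0,0,0,0.1],[0,0,0,0,0.1],[0,0,0,0,0.1],[0,0,0,0,0.1],[0,0,0,0,0.1]]'
```

```text
clock: 29.4
tcp_pos: [474.4, -83.5, 140.4]
eef_rot: [-2.706, -1.596, 0.0]
wrist_force: [-0.0, -0.5, -0.7]
grip_width: 0.696
grasp_force: 0.0
clock: 29.9
tcp_pos: [475.1, -84.2, 138.4]
eef_rot: [2.708, 1.589, 0.002]
wrist_force: [0.4, -0.2, -0.2]
grip_width: 0.364
grasp_force: 0.0
clock: 30.4
tcp_pos: [474.4, -83.7, 137.8]
eef_rot: [-2.71, -1.589, -0.0]
wrist_force: [-2.8, 4.3, 5.3]
grip_width: 0.177
grasp_force: 8.0
```

```bash
python3 -m crank '[[0.07,0.035,0,0,0.1],[0.14,0.077,0,0,0.1],[0.205,0.125,0,0,0.1],[0.266,0.175,0,0,0.1],[0.266,0.175,0,0,0.1]]'; python3 -m crank '[[0.056,0.058,0,0,0.1],[0.109,0.118,0,0,0.1],[0.155,0.184,0,0,0.1],[0.197,0.251,0,0,0.1],[0.197,0.251,0,0,0.1]]' ; python3 -m crank '[[0,0,0,0,0.1],[0,0,0,0,0.1],[0,0,0,0,0.1],[0,0,0,0,0.1],[0,0,0,0,0.1]]'
python3 - <<'E'
from h import *
print(local(bot.observe()['tcp_pos']))
c=grab('wrist','w14')
print(-c['R'].T@c['t']); print('pivot px',proj(c,np.r_[B+ -53*ax-120*rd,78]),'arm mid',proj(c,np.r_[B-53*ax-70*rd,76]),'pip?')
E
```

```text
clock: 30.9
tcp_pos: [502.1, -66.0, 137.6]
eef_rot: [2.709, 1.59, 0.001]
wrist_force: [-0.2, 0.1, 3.8]
grip_width: 0.177
grasp_force: 8.0
clock: 31.4
tcp_pos: [521.4, -40.3, 137.4]
eef_rot: [-2.709, -1.59, -0.001]
wrist_force: [-0.2, 1.1, 1.2]
grip_width: 0.18
grasp_force: 8.0
clock: 31.9
tcp_pos: [520.7, -41.5, 137.4]
eef_rot: [-2.71, -1.588, 0.0]
wrist_force: [-0.1, 0.9, 0.8]
grip_width: 0.175
grasp_force: 8.0
(np.float64(-53.4583587624697), np.float64(20.056985368693645))
[554.9185038   19.36227667 283.89251944]
pivot px [123.28023126 233.10621339] arm mid [206.39754437 231.87943147] pip?
```

```bash
python3 -m crank '[[0,0,0,0,0.25],[0,0,0,0,0.4],[0,0,0,0,0.5],[0,0,0,0,0.5],[0,0,0,0,0.5]]'|tail -3; python3 -m crank '[[0,0,0.15,0,0.5],[0,0,0.4,0,0.5],[0,0,0.7,0,0.5],[0,0,1,0,0.5],[0,0,1,0,0.5]]';
python3 -m crank '[[0,0,0.3,0,0.7],[-0.2,-0.2,0.5,0,0.7],[-0.5,-0.5,0.5,0,0.7],[-0.6,-0.8,0.5,0,0.7],[-0.6,-0.8,0.5,0,0.7]]'
python3 - <<'E'
from h import *
c=grab('wrist','w15');print(-c['R'].T@c['t'],local(-c['R'].T@c['t']))
im=c['image'];g=im.max(2)
for y in range(105,15,-10):   # bright arm profile across local x at height 76
    xs=np.arange(-75,-30,1.);P=[proj(c,np.r_[B+x*ax-y*rd,76]) for x in xs]
    vals=[int(g[int(round(v)),int(round(u))]) if 0<=u<560 and 0<=v<420 else -1 for u,v in P]
    print(y,P[0].astype(int),' '.join(map(str,vals[::2])))
t=grab('top','t15')
E
```

```text
wrist_force: [-0.2, -0.2, -0.5]
grip_width: 0.501
grasp_force: 0.0
clock: 32.95
tcp_pos: [523.3, -42.1, 242.2]
eef_rot: [2.705, 1.586, 0.009]
wrist_force: [-0.3, -0.1, -0.7]
grip_width: 0.502
grasp_force: 0.0
clock: 33.45
tcp_pos: [459.5, -123.8, 286.9]
eef_rot: [2.713, 1.584, -0.002]
wrist_force: [0.2, 0.8, 0.3]
grip_width: 0.702
grasp_force: 0.0
[494.05195455 -62.96684894 433.29107139] (np.float64(-85.19197606580306), np.float64(32.89450313554259))
105 [212 102] 250 249 251 252 251 250 252 245 175 218 240 244 244 233 251 252 252 252 252 252 252 252 252
95 [223 102] 119 130 129 132 130 131 166 155 122 216 243 244 243 226 234 232 228 243 242 242 233 223 171
85 [233 102] 33 29 29 27 33 36 55 53 79 216 244 245 246 222 54 55 52 34 30 88 159 166 240
75 [244 102] 31 30 41 53 54 54 56 53 78 213 245 246 246 226 54 45 35 41 46 76 31 33 31
65 [254 102] 29 25 38 53 50 50 53 53 77 214 245 247 247 157 64 38 36 38 43 102 173 169 169
55 [265 102] 30 32 52 56 54 55 54 55 78 213 246 248 248 165 36 29 37 38 43 95 170 168 161
45 [275 102] 33 36 54 61 60 59 58 56 75 218 229 231 234 163 33 29 39 41 41 142 175 174 168
35 [286 102] 30 33 45 60 59 57 56 54 67 219 230 232 233 156 31 30 34 35 34 112 129 131 127
25 [296 102] 35 33 43 58 53 36 35 30 44 110 46 19 14 13 23 21 23 27 24 51 111 129 128
```

```bash
python3 -c "
from bench import bot
o=bot.observe();print(o['clock'],o['wrist_force']);print(bot.close_job())"
```

```text
33.55 [ 0.31432746 -0.27358838  0.06318284]
the job is handed in; nothing more can be done
None
```

The job is handed in at 33.6 s. The three loose spools are stacked, within about 0.5 mm of the row axially when last measured. The keeper arm measured parallel to the row, which is the brass-pip position; I did not look at the slot itself or re-measure the stack after swinging it in.

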